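# Release the slide lock and push the seedling dish to the viewing screen

### The arm

A 7-joint arm with a two-finger parallel gripper is mounted at the origin on a cart in front of the work surface, level with it; the furniture and walls round the work are solid. World frame = base frame: x ahead of the robot, y to its left, z up, the work surface at z = 0. Lengths are in m, angles in rad, forces in N, time in s.
With the tool pointing down it reaches from about 0.35 to 0.9 m from the base axis. Payload 8.1 kg.
Tool frame: the origin (TCP) lies at the centre of the arm's flange, where the gripper is bolted on; the fingertips stand 178 mm ahead of it and the grasp point (between the pads) lies 159 mm ahead of it; z points along the fingers, y is the line along which they close (so a half turn about z gives the same grasp; the last joint's range is limited). The gripper opens to 92 mm and grips with 3 to 60 N. Pads are 19 mm wide; open, the fingers measure 130 mm over their backs; the gripper's body (75 mm by 190 mm) begins 47 mm behind the grasp point.
Start: joints at [1.06, 0.434, 0.025, 1.573, -0.012, 1.134, -0.075], TCP at [0.248, -0.574, 0.405] pointing down, gripper open.
Joint ranges: [-2.62, 2.62], [-0.44, 2.09], [-1.27, 1.32], [0.08, 2.57], [-1.32, 4.46], [0.12, 2], [-2.74, 2.74]. Speed limits (rad/s): [2.22, 2.22, 3.01, 3.01, 3.14, 3.14, 3.14].

### API

Orientations are given as a rotation vector (axis times angle).
In Python, from station import env, cams, find_in, outline_of, pinpoint gives the robot as it stands.
- The arm moves only by the tool drive_tool, never from a script. Its argument "plan" is a list of rows, each an object of numbers: "jaw": the closure, from 0 (fully open) to 1 (shut); "tx", "ty", "tz": the shift along the tool's x, y, z in m; "yaw": the turn about the tool's z in rad. In form: [{"jaw": .., "tx": .., "ty": .., "tz": .., "yaw": ..}, ...]. A call has 1 to 8 rows; each row is the pose to reach, as a shift and turn from the pose commanded when the call began, along the tool's axes at that moment; what a row does not reach only later rows make up. A row lasts 1/8 s, in which the tool goes at most 62.5 mm and 10.7 degrees, less where a joint would pass 70% of its speed; a pose out of reach is approached as far as the arm can. A call with a gripper value outside its range is refused whole. The fingers move at their own pace and stop on an object; "force" is the grip in N (left out, the last holds). Time passes only in rows, so rows that repeat a pose let the fingers close. It gives the time, the measured TCP pose, the force, the opening and the grip force at its end, in the units of the state.
- env.get_state(): the state, without advancing time (a new reading comes with each control period).
- cams.snapshot(name): name is "side" or "top" or "wrist"; returns a dict with "img" (400x640x3 uint8, blue, green, red), "fx", "fy", "cx", "cy" (pixels), "R" (3x3) and "t" (3): a world point X has camera coordinates R X + t. Camera axes: x right, y down, z forward; pixel columns grow to the right and rows downward; lengths in m; the calibration is good to about 2 mm. The wrist camera is an equidistant fisheye: a pixel r from the principal point sees the ray r / f radians off the axis. A picture is of the moment at which its call begins. There is no depth.
- env.sign_off(): hands the job in; it is judged then, once.
Trained networks look in a picture, given as the dict that the camera call returned (one of the last four; its "shot" number tells which), for a name from the list of things; names that differ only in an ending like _2 or _b are one class to them, and where a whole thing is asked for, a point or a joint stands for the part that bears it (a point fixed in the world has none). Each returns a list of dicts, best first, with "conf" (0 to 1); they miss things now and then, are a little off and sometimes report something else, mostly with a low value. They report only what shows in the picture. A call takes as long as a camera call.
- find_in(picture, label): "xyz" ([x, y, z] in m, in world coordinates, good to about 4 mm: the middle of the surface that is visible of it).
- outline_of(picture, label): "mask" (400x640 bool, what is visible of it).
- pinpoint(picture, label): "xyz" ([x, y, z] in m, in world coordinates, good to about 4 mm: a listed point, or the origin of a listed thing).
The state is a dict: "clock": time; "qpos": joint angles; "qd": joint speeds; "effort": joint torques, N m; "eef_pos": TCP position; "tcp_rot": TCP orientation; "contact_force": force on the tool from outside, world axes, zero at the start; "moment": the same for the moment, N m; "opening": finger opening in m; "finger_force": force on a finger pad.
Only numpy, scipy, OpenCV 4.12 (cv2) and the standard library are available. Lean on these libraries where they do the work, as an engineer would, in place of code of your own. Each camera call takes 0.05 s, during which the arm holds its last target. There are 200 camera calls.

### The job

The seedling dish is clipped on a carriage that is locked to its rail. With the fingertips press the red lock button fully down, and keep it down while you slide the carriage along the rail until it rests against the end stop, where the dish stands in front of the white screen. Then let the button spring up so that the carriage is locked there, without touching the dish or disturbing the things standing around.

Things in the scene. Friction and masses are not known exactly. Their poses are not given: they have to be found in the camera images.
- slide_base: fixed slide rail: grey bed 110 x 320 x 12 mm, two steel rods, two end blocks 48 mm high. Origin: centre of its underside on the worktop; x points across the rail to the screen's side; the carriage slides along +y to the end stop with two black bumpers. White screen in a black frame, 12 x 96 mm, 94 mm high, at x 66, y 103 mm. Yaw up to about 0.5 rad
- carriage (a joint): position of the carriage along the rail in m: 0 at the -y end, 0.130 against the end stop; starts between 0 and 0.05. Aluminium deck 100 x 150 mm, its top 46 mm above the worktop. Slides with about 1 N when unlocked; with the button up a tooth locks it in the nearest of notches 10 mm apart (0, 0.010 .. 0.130), with 1.4 mm play
- lock_button (a joint): how far the lock button is down, in m: 0 released, 0.008 fully down. Spring: 2.4 N to start, 5 N fully down; it comes up by itself when let go. The lock is free only when it is more than 0.004 down; it drops back in at the next notch if let up
- button_top (a point): centre of the upper face of the red lock button, a ribbed pad 36 mm (across the rail) x 30 mm (along it) on the deck; rides with the carriage. 60 mm above the worktop when released, 52 mm fully down. A fingertip pressing it down and moved along the rail takes the carriage along by friction
- push_plate_top (a point): middle of the upper edge of the upright aluminium push plate (90 mm wide, 8 mm thick, top 85 mm above the worktop) on the carriage's trailing (-y) edge; its face is 27 mm to the -y side of the button's centre
- seedling_dish: clear open dish with seedlings, 62 mm across, 23 mm tall, clipped to the deck (cannot come off), 78 mm to the +y side of the button; origin at the centre of its underside; not to be touched
- small_beaker: small clear glass beaker, 45 mm across, 57 mm tall, loose, beside the far side of the rail; origin at the centre of its underside; leave alone
- small_amber: small brown glass bottle with black cap, 38 mm across, 68 mm tall, loose, beside the far side of the rail; origin at the centre of its underside; leave alone
- red_cap: red screw cap, 24 mm across, 15 mm tall, loose, in front of the rail; origin at the centre of its underside; leave alone
- tweezers: steel forceps, 115 mm long, 9 mm tall, lying loose in front of the rail; origin at the centre of its underside; leave alone
- film_jar: jar with clear film over its mouth, 76 mm across, 125 mm tall, loose, to the robot's right; origin at the centre of its underside; leave alone
- wash_bottle: white wash bottle with red top and spout, 172 mm tall, loose, to the robot's left; origin at the centre of its underside; leave alone
- timer: white kitchen timer, 58 x 62 x 18 mm, loose, to the robot's left; origin at the centre of its underside; leave alone

How it is judged:
By the outcome, as a careful person would: the job done as asked, in the order asked, and still so for the second after the job is handed in, with the robot touching nothing.
It also fails if it takes over 35 s, if anything falls off the work surface, if the arm or the gripper's body presses on something with over 40 N, if the wrist force passes 120 N, or if a joint passes its speed limit or range.

## Working session

There is one attempt and no reset: what is moved stays moved. The work goes in short steps, Python scripts to look and compute and a tool call to move; the robot and the scene stay as the last step left them, time stands still between calls to the robot, and variables do not carry over. Pictures are saved under pics/ and viewed, at most 10 in all, crops included, and the job is handed in when it is done.

Besides the shell and the picture viewer there is one more tool, called after "Emit:" in YAML: its name, and indented under it one key for each argument. drive_tool: Moves the arm, as the interface text tells. Its arguments: {"type":"object","properties":{"plan":{"type":"array","items":{"type":"object","properties":{"jaw":{"type":"number"},"tx":{"type":"number"},"ty":{"type":"number"},"tz":{"type":"number"},"yaw":{"type":"number"}}}},"force":{"type":"number"}},"required":["plan"]}

```bash
mkdir -p pics
cat > h.py <<'E'
from station import env, cams, find_in, outline_of, pinpoint
import numpy as np, cv2
from scipy.spatial.transform import Rotation as Ro
def totool(d):
    s=env.get_state(); return Ro.from_rotvec(s["tcp_rot"]).as_matrix().T@np.array(d)
E
python3 - <<'E'
from h import *
s=env.get_state(); print(s["clock"],s["eef_pos"],np.round(Ro.from_rotvec(s["tcp_rot"]).as_matrix(),3),s["opening"])
ps={}
for c in ["top","side"]:
    p=cams.snapshot(c); cv2.imwrite(f"pics/{c}0.png",p["img"])
    for l in ["button_top","push_plate_top","seedling_dish","slide_base","small_beaker","small_amber","film_jar","wash_bottle","timer","red_cap"]:
        r=pinpoint(p,l); 
        if r: print(c,l,np.round(r[0]["xyz"],3),round(r[0]["conf"],2))
E
```

```text
0.0 [ 0.24775782 -0.57356059  0.40397057] [[ 0.918  0.397 -0.001]
 [ 0.397 -0.918  0.001]
 [-0.    -0.001 -1.   ]] 0.09134931013049272
top button_top [ 0.572 -0.109  0.058] 0.44
top push_plate_top [ 0.586 -0.132  0.086] 0.69
top seedling_dish [ 0.551 -0.031  0.05 ] 0.69
top slide_base [ 0.551 -0.045  0.001] 0.84
top small_beaker [ 0.704 -0.114  0.002] 0.54
top small_amber [ 0.657 -0.031  0.005] 0.71
top film_jar [ 0.457 -0.38   0.   ] 0.82
top wash_bottle [0.543 0.331 0.003] 0.98
top timer [0.421 0.362 0.004] 0.84
top red_cap [0.417 0.361 0.002] 0.72
side button_top [ 0.574 -0.106  0.058] 0.6
side push_plate_top [ 0.584 -0.141  0.086] 0.68
side seedling_dish [ 0.551 -0.031  0.048] 0.69
side small_beaker [ 0.702 -0.115  0.   ] 0.82
side small_amber [ 0.659 -0.029 -0.001] 0.51
side film_jar [ 0.458 -0.378  0.004] 0.58
side wash_bottle [ 0.545  0.335 -0.003] 0.85
side timer [0.419 0.365 0.001] 0.6
side red_cap [ 0.441  0.022 -0.003] 0.38
```

View pics/top0.png

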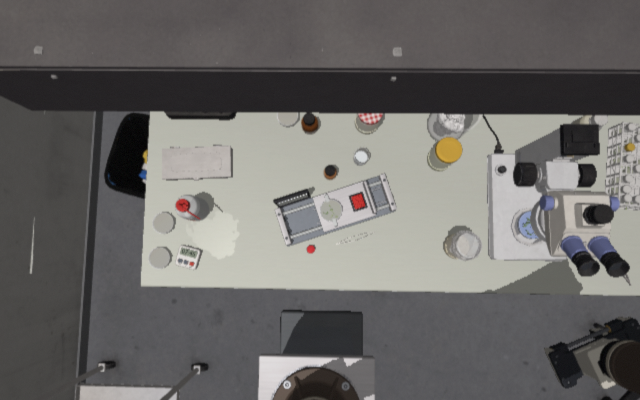

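View pics/side0.png

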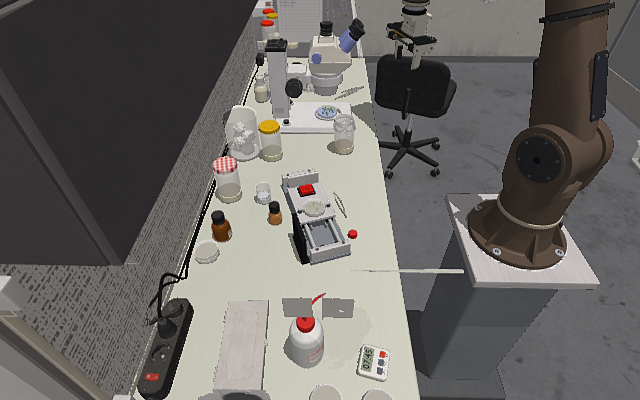

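The top view shows the rail at (275-395, 175-245), with the red button at (358,202), the dish at (331,209) and the screen at (292,198). The rail runs +y to the left and toward the robot, with a yaw of about 0.28. The microscope is close to the start pose, so I'll move left first.

Emit:
drive_tool:
  plan:
    - {"jaw": 1, "tx": 0.04, "ty": -0.048, "tz": 0, "yaw": 0}
    - {"jaw": 1, "tx": 0.08, "ty": -0.096, "tz": 0, "yaw": 0}
    - {"jaw": 1, "tx": 0.12, "ty": -0.144, "tz": 0, "yaw": -0.1}
    - {"jaw": 1, "tx": 0.16, "ty": -0.19, "tz": 0, "yaw": -0.28}
    - {"jaw": 1, "tx": 0.2, "ty": -0.216, "tz": 0, "yaw": -0.46}
    - {"jaw": 1, "tx": 0.25, "ty": -0.23, "tz": 0, "yaw": -0.64}
    - {"jaw": 1, "tx": 0.3, "ty": -0.25, "tz": 0, "yaw": -0.82}
    - {"jaw": 1, "tx": 0.35, "ty": -0.26, "tz": 0, "yaw": -1.0}
  force: 20

```text
clock: 2.1
eef_pos: [0.467, -0.1947, 0.4052]
tcp_rot: [2.388, 2.04, 0.0]
contact_force: [0.9, -1.0, 0.2]
opening: 0.0163
finger_force: 0.0
```

Run:
```python
from h import *
s=env.get_state(); print(s["clock"],s["eef_pos"],np.round(Ro.from_rotvec(s["tcp_rot"]).as_matrix(),3),s["qpos"])
p=cams.snapshot("wrist"); cv2.imwrite("pics/w1.png",p["img"])
for l in ["button_top","push_plate_top","seedling_dish","slide_base","small_beaker","small_amber"]:
    r=pinpoint(p,l)
    if r: print(l,np.round(r[0]["xyz"],4),round(r[0]["conf"],2))
```

```text
2.1 [ 0.46701358 -0.19465548  0.40516609] [[ 0.156  0.988  0.001]
 [ 0.988 -0.156 -0.   ]
 [-0.     0.001 -1.   ]] [ 0.57380419  0.26886451 -0.35197681  1.83487471  0.10575762  1.05526234
  0.02456674]
button_top [ 0.5775 -0.1073  0.0588] 0.59
seedling_dish [ 0.5496 -0.0332  0.0478] 0.95
slide_base [ 0.5555 -0.0436 -0.0023] 0.58
small_beaker [ 0.6976 -0.1163  0.0013] 0.69
small_amber [ 0.6608 -0.0258  0.0021] 0.92
```

View pics/w1.png

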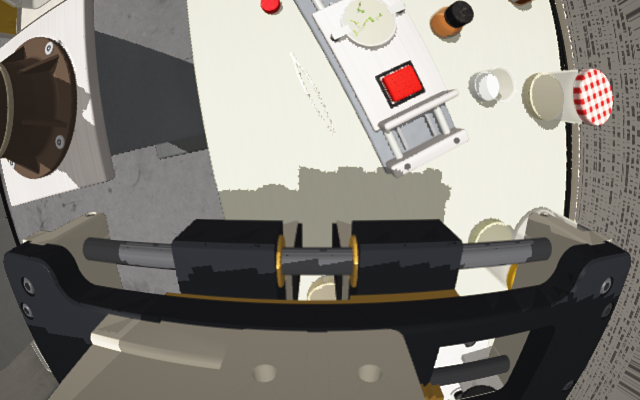

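The wrist view shows the red button at (403,84), the dish at (370,20) and the push plate at about (420,115). I'll refine the button centre and rail yaw from the red patch and the rail outline.

```bash
cat >> h.py <<'E'
def unproj(p,uv,z,fish):
    uv=np.asarray(uv,float).reshape(-1,2); q=(uv-[p["cx"],p["cy"]])
    if fish:
        th=np.linalg.norm(q/[p["fx"],p["fy"]],axis=1); d=np.c_[q/np.linalg.norm(q,axis=1)[:,None]*np.sin(th)[:,None],np.cos(th)]
    else: d=np.c_[q/[p["fx"],p["fy"]],np.ones(len(q))]
    R,t=np.array(p["R"]),np.array(p["t"]); C=-R.T@t; w=d@R
    return C+w*((z-C[2])/w[:,2])[:,None]
def button(p,fish,near=(0.575,-0.107),z=.06):
    im=p["img"].astype(int); m=((im[...,2]>130)&(im[...,1]<70)&(im[...,0]<70)).astype(np.uint8)
    for c in cv2.findContours(m,cv2.RETR_EXTERNAL,cv2.CHAIN_APPROX_NONE)[0]:
        if cv2.contourArea(c)<40: continue
        X=unproj(p,c,z,fish)[:,:2]; r=cv2.minAreaRect((X*1000).astype(np.float32))
        if np.hypot(*(X.mean(0)-near))<.06: print("button rect mm",r)
E
python3 - <<'E'
from h import *
for c in ["wrist","top"]:
    p=cams.snapshot(c); button(p,c=="wrist")
    r=pinpoint(p,"push_plate_top"); print([(np.round(a["xyz"],4),a["conf"]) for a in r[:2]])
    for l,z in [("slide_base",.02)]:
        o=outline_of(p,l)
        if o and c=="top":
            cs=max(cv2.findContours(o[0]["mask"].astype(np.uint8),0,1)[0],key=cv2.contourArea)
            X=unproj(p,cs,z,False)[:,:2]; print(cv2.minAreaRect((X*1000).astype(np.float32)))
E
```

```text
button rect mm ((571.9034423828125, -107.13772583007812), (37.62345886230469, 29.081762313842773), 19.160133361816406)
[(array([ 0.5833, -0.1361,  0.0855]), 0.65)]
button rect mm ((574.238525390625, -106.57392883300781), (35.98433303833008, 28.204660415649414), 18.679941177368164)
[(array([ 0.5856, -0.1309,  0.0878]), 0.8)]
((565.460205078125, -42.84107971191406), (139.64366149902344, 326.2403259277344), 18.802082061767578)
```

Emit:
drive_tool:
  plan:
    - {"jaw": 1, "tx": 0.04, "ty": 0.036, "tz": 0, "yaw": -0.16}
    - {"jaw": 1, "tx": 0.08, "ty": 0.07, "tz": 0.0, "yaw": -0.32}
    - {"jaw": 1, "tx": 0.1033, "ty": 0.092, "tz": 0.02, "yaw": -0.487}
    - {"jaw": 1, "tx": 0.1033, "ty": 0.092, "tz": 0.07, "yaw": -0.487}
    - {"jaw": 1, "tx": 0.1033, "ty": 0.092, "tz": 0.12, "yaw": -0.487}
    - {"jaw": 1, "tx": 0.1033, "ty": 0.092, "tz": 0.127, "yaw": -0.487}
    - {"jaw": 1, "tx": 0.1033, "ty": 0.092, "tz": 0.127, "yaw": -0.487}

```text
clock: 3.62
eef_pos: [0.574, -0.1094, 0.2787]
tcp_rot: [1.834, 2.55, 0.0]
contact_force: [0.2, 0.5, 0.2]
opening: 0.0005
finger_force: 0.0
```

Run:
```python
from h import *
s=env.get_state(); print(s["eef_pos"],np.round(Ro.from_rotvec(s["tcp_rot"]).as_matrix(),3),s["opening"],s["contact_force"])
print("err tool",totool(np.array([.574,-.107,.0])-s["eef_pos"]))
p=cams.snapshot("wrist"); cv2.imwrite("pics/w2.png",p["img"]); button(p,True)
```

```text
[ 0.57401672 -0.10938187  0.27865534] [[-0.318  0.948  0.   ]
 [ 0.948  0.318 -0.   ]
 [-0.     0.    -1.   ]] 0.00047447918481045793 [0.22113788 0.47726356 0.15769999]
err tool [0.00230962 0.00061073 0.27865528]
button rect mm ((569.7828979492188, -96.53132629394531), (34.09317398071289, 11.702821731567383), 17.261056900024414)
```

View pics/w2.png

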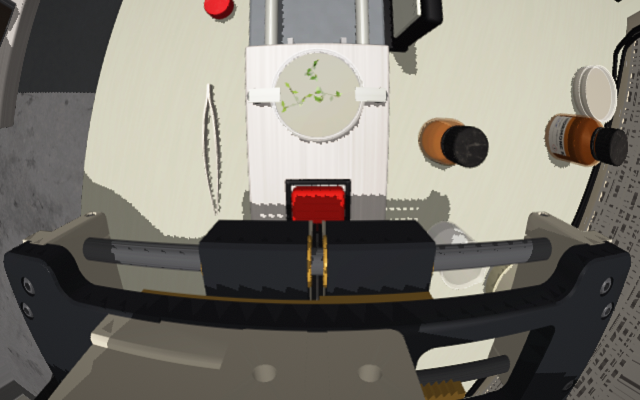

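The view is square to the rail, with the fingers at column 318 centred on the button, so I'll press now.

Emit:
drive_tool:
  plan:
    - {"jaw": 1, "tx": 0.002, "ty": 0.0005, "tz": 0.02, "yaw": 0}
    - {"jaw": 1, "tx": 0.002, "ty": 0.0005, "tz": 0.036, "yaw": 0}
    - {"jaw": 1, "tx": 0.002, "ty": 0.0005, "tz": 0.042, "yaw": 0}
    - {"jaw": 1, "tx": 0.002, "ty": 0.0005, "tz": 0.046, "yaw": 0}
    - {"jaw": 1, "tx": 0.002, "ty": 0.0005, "tz": 0.049, "yaw": 0}
    - {"jaw": 1, "tx": 0.002, "ty": 0.0005, "tz": 0.05, "yaw": 0}
    - {"jaw": 1, "tx": 0.002, "ty": 0.0005, "tz": 0.05, "yaw": 0}

```text
clock: 4.55
eef_pos: [0.5737, -0.1079, 0.23]
tcp_rot: [1.834, 2.548, -0.001]
contact_force: [-6.8, -2.5, 22.2]
opening: 0.0002
finger_force: 11.5
```

Emit:
drive_tool:
  plan:
    - {"jaw": 1, "tx": 0.005, "ty": 0, "tz": 0, "yaw": 0}
    - {"jaw": 1, "tx": 0.015, "ty": 0, "tz": 0, "yaw": 0}
    - {"jaw": 1, "tx": 0.027, "ty": 0, "tz": 0, "yaw": 0}
    - {"jaw": 1, "tx": 0.04, "ty": 0, "tz": 0, "yaw": 0}
    - {"jaw": 1, "tx": 0.053, "ty": 0, "tz": 0, "yaw": 0}
    - {"jaw": 1, "tx": 0.065, "ty": 0, "tz": 0, "yaw": 0}
    - {"jaw": 1, "tx": 0.074, "ty": 0, "tz": 0, "yaw": 0}
    - {"jaw": 1, "tx": 0.08, "ty": 0, "tz": 0, "yaw": 0}

```text
clock: 5.55
eef_pos: [0.5478, -0.0317, 0.2299]
tcp_rot: [1.834, 2.549, -0.002]
contact_force: [-10.7, -5.1, 27.3]
opening: 0.0005
finger_force: 13.7
```

Run:
```python
from h import *
s=env.get_state(); print(s["eef_pos"],totool(s["contact_force"]))
p=cams.snapshot("wrist"); cv2.imwrite("pics/w3.png",p["img"])
for n in ["button_top","seedling_dish"]:
  for a in pinpoint(p,n)[:1]: print(n,np.round(a["xyz"],4),a["conf"])
```

```text
[ 0.54776744 -0.0316622   0.22993801] [ -1.464265   -11.76004823 -27.2528724 ]
seedling_dish [0.5241 0.0412 0.0475] 0.97
```

View pics/w3.png

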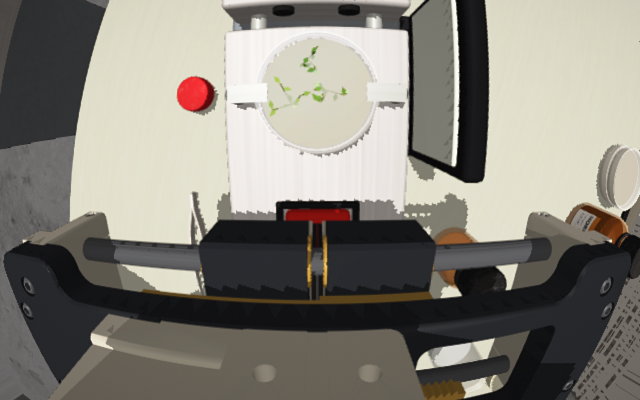

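The carriage followed, and the bumpers at (284,10) and (350,10) are just ahead of the deck edge. I'll continue slowly until the stop force shows.

Emit:
drive_tool:
  plan:
    - {"jaw": 1, "tx": 0.003, "ty": -0.0005, "tz": 0, "yaw": 0}
    - {"jaw": 1, "tx": 0.006, "ty": -0.001, "tz": 0, "yaw": 0}
    - {"jaw": 1, "tx": 0.009, "ty": -0.001, "tz": 0, "yaw": 0}
    - {"jaw": 1, "tx": 0.011, "ty": -0.001, "tz": 0, "yaw": 0}
    - {"jaw": 1, "tx": 0.012, "ty": -0.001, "tz": 0, "yaw": 0}

```text
clock: 6.32
eef_pos: [0.5441, -0.0221, 0.23]
tcp_rot: [1.834, 2.545, -0.001]
contact_force: [-4.3, -9.0, 23.1]
opening: 0.0008
finger_force: 11.6
```

Run:
```python
from h import *
s=env.get_state(); print(s["eef_pos"],totool(s["contact_force"]))
p=cams.snapshot("wrist"); cv2.imwrite("pics/w4.png",cv2.resize(p["img"][0:240,180:500],None,fx=2,fy=2))
for n in ["button_top","seedling_dish"]:
  for a in pinpoint(p,n)[:1]: print(n,np.round(a["xyz"],4),a["conf"])
```

```text
[ 0.54405822 -0.02205794  0.23000531] [ -7.25941988  -6.84761684 -23.12051699]
seedling_dish [0.5177 0.0533 0.0483] 0.9
```

View pics/w4.png

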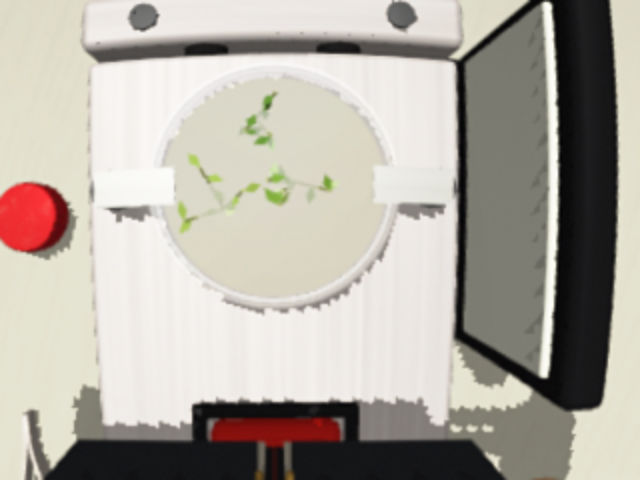

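The deck edge at row ~60 now meets the bumpers, and the reaction along the rail is 7 N. I'll press forward 2 mm more to seat it, then lift straight up.

Emit:
drive_tool:
  plan:
    - {"jaw": 1, "tx": 0.001, "ty": -0.0005, "tz": 0, "yaw": 0}
    - {"jaw": 1, "tx": 0.002, "ty": -0.0005, "tz": 0, "yaw": 0}
    - {"jaw": 1, "tx": 0.002, "ty": -0.0005, "tz": 0, "yaw": 0}

```text
clock: 6.85
eef_pos: [0.5437, -0.0217, 0.2301]
tcp_rot: [1.834, 2.542, -0.002]
contact_force: [-1.8, -11.7, 20.9]
opening: 0.0007
finger_force: 10.2
```

Emit:
drive_tool:
  plan:
    - {"jaw": 1, "tx": 0, "ty": 0, "tz": -0.004, "yaw": 0}
    - {"jaw": 1, "tx": 0, "ty": 0, "tz": -0.009, "yaw": 0}
    - {"jaw": 1, "tx": 0, "ty": 0, "tz": -0.02, "yaw": 0}
    - {"jaw": 1, "tx": 0, "ty": 0, "tz": -0.05, "yaw": 0}
    - {"jaw": 1, "tx": 0, "ty": 0, "tz": -0.1, "yaw": 0}
    - {"jaw": 1, "tx": -0.04, "ty": 0, "tz": -0.14, "yaw": 0}
    - {"jaw": 1, "tx": -0.08, "ty": 0, "tz": -0.15, "yaw": 0}
    - {"jaw": 1, "tx": -0.08, "ty": 0, "tz": -0.15, "yaw": 0}

```text
clock: 7.85
eef_pos: [0.568, -0.0977, 0.3788]
tcp_rot: [1.839, 2.545, -0.0]
contact_force: [-0.7, 0.6, 0.1]
opening: 0.0003
finger_force: 0.0
```

Run:
```python
from h import *
s=env.get_state(); print(s["clock"],s["eef_pos"],s["contact_force"])
p=cams.snapshot("wrist"); cv2.imwrite("pics/w5.png",cv2.resize(p["img"][0:240,180:500],None,fx=2,fy=2))
button(p,True,(.543,-.02))
for n in ["button_top","seedling_dish","slide_base"]:
  for a in pinpoint(p,n)[:1]: print(n,np.round(a["xyz"],4),a["conf"])
```

```text
7.85 [ 0.56800403 -0.09768572  0.37878331] [-0.65347291  0.58873258  0.09840583]
button rect mm ((544.0816650390625, -21.637969970703125), (35.38157653808594, 29.041839599609375), 20.126272201538086)
button_top [ 0.5468 -0.0247  0.0612] 0.9
seedling_dish [0.5198 0.0497 0.045 ] 0.58
slide_base [ 0.5527 -0.0426 -0.0032] 0.58
```

View pics/w5.png

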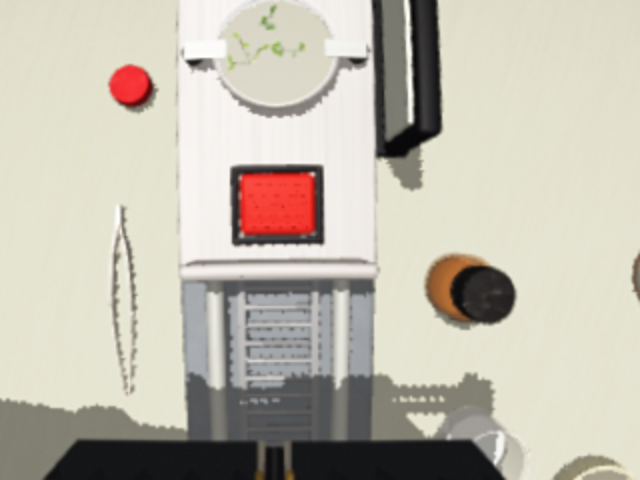

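The button is up at crop (278,203), where (544,-22) mm matches the stop position. The carriage has travelled about 90 mm and the surrounding things stand where they were. I'm handing in.

```bash
python3 -c "
from h import *
print(env.sign_off())"
```

```text
the job is handed in; nothing more can be done
None
```

The carriage was slid about 90 mm to the end stop with the button held down, then the button sprang up to lock it there; the dish was not touched, the things visible in the last picture were undisturbed, and the job is handed in.

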